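# Open the drop-front coffee cabinet and set the sugar pot on its flap

### The arm

A 6-joint arm with a two-finger parallel gripper is mounted at the origin on the work surface. World frame = base frame: x ahead of the robot, y to its left, z up, the work surface at z = 0. Lengths are in m, angles in rad, forces in N, time in s.
With the tool pointing down it reaches from about 0.375 to 0.925 m from the base axis. Payload 5.7 kg.
Tool frame: the origin (TCP) lies midway between the tips of the shut fingers; the grasp point (between the pads) lies 19 mm behind it; z points along the fingers, y is the line along which they close (so a half turn about z gives the same grasp; the last joint's range is limited). The gripper opens to 88 mm and grips with 3 to 60 N. Pads are 20 mm wide; open, the fingers measure 115 mm over their backs; the gripper's body (75 mm by 178 mm) begins 61 mm behind the grasp point.
Start: joints at [-1.387, 0.359, 1.51, -0, 1.272, -0.115], TCP at [0.177, -0.573, 0.223] pointing down, gripper open.
Joint ranges: [-2.97, 2.97], [-1.01, 2.36], [0.21, 2.38], [-0.96, 4.11], [0.2, 2.71], [-2.98, 2.98]. Speed limits (rad/s): [2.39, 2.39, 3.14, 3.14, 3.14, 3.14].

### API

Orientations are given as a unit quaternion [x, y, z, w].
In Python, from bench import move_ptp, servo_line, goto_joints, move_gripper, sleep, inverse_kinematics, capture, PlanningError, close_job, spot_in, silhouettes, current_clock, current_joint_pos, current_qvel, current_joint_torque, current_position, current_orientation, current_force, current_torque, current_finger_gap, current_grip_force gives the robot as it stands. Calls block until the motion is done:
- move_ptp(position, orientation): joint-space move of the TCP to a pose.
- servo_line(position, orientation=None, rate=0.15, contact_N=None): straight line of the TCP; orientation=None keeps the orientation; rate is the mean speed in m/s. With contact_N (N) it stops when the force on the tool has changed by that much, and returns True; else False.
- goto_joints(angles): joint-space move.
- move_gripper(opening): finger opening in m; the grip force is fixed at half the most; returns when the fingers have stopped.
- sleep(seconds).
- inverse_kinematics(position, orientation): joint angles nearest the present ones, or None.
- capture(name): name is "side" or "top" or "wrist"; returns a dict with "image" (384x512x3 uint8, blue, green, red), "range_z" (384x512 float32, m along the optical axis (not along the pixel's ray), 0 where there is no reading), "intrinsics" (3x3 intrinsics, pixels), "k1" (the pictures are not rectified: a ray, as slopes to the right and down, at radius r is drawn at 1 + k1 r^2 times it, then the intrinsics apply), "R" (3x3) and "t" (3): a world point X has camera coordinates R X + t. Camera axes: x right, y down, z forward; pixel columns grow to the right and rows downward; lengths in m; the calibration is good to about 2 mm. A picture is of the moment at which its call begins.
A pose or a line that the arm cannot do raises PlanningError and nothing moves.
- close_job(): hands the job in; it is judged then, once.
Trained networks look in the newest picture that a camera, given by its name, has taken for a name from the list of things; names that differ only in an ending like _2 or _b are one class to them, and where a whole thing is asked for, a point or a joint stands for the part that bears it (a point fixed in the world has none). Each returns a list of dicts, best first, with "conf" (0 to 1); they miss things now and then, are a little off and sometimes report something else, mostly with a low value. They report only what shows in the picture. A call takes as long as a camera call. They do not tell look-alikes from the thing itself.
- spot_in(camera, query): "xy" ([column, row] in pixels, amid what is visible of it).
- silhouettes(camera, query): "region" (384x512 bool, what is visible of it) and "xy" ([column, row] in pixels, amid what is visible of it).
Readings, each from a call of its own:
- current_clock(): time.
- current_joint_pos(): joint angles.
- current_qvel(): joint speeds.
- current_joint_torque(): joint torques, N m.
- current_position(): TCP position.
- current_orientation(): TCP orientation.
- current_force(): force on the tool from outside, world axes, zero at the start.
- current_torque(): the same for the moment, N m.
- current_finger_gap(): finger opening in m.
- current_grip_force(): force on a finger pad.
Only numpy, scipy, OpenCV 4.12 (cv2) and the standard library are available. Lean on these libraries where they do the work, as an engineer would, in place of code of your own. Each camera call takes 0.05 s, during which the arm holds its last target. There are 200 camera calls.

### The job

On the kitchen island, pull both slide-out supports of the small wooden cabinet all the way out, and only then pull its drop-front flap open by the bar handle and lower it gently onto them, without letting it fall. Then take the lidded steel sugar pot and set it gently upright on the lowered flap, the whole of its foot on the flap. Leave the other things on the island where they stand.

Things in the scene. Friction and masses are not known exactly. Their poses are not given: they have to be found in the camera images.
- cabinet: Fixed dark wood cabinet, 310 mm wide, 200 deep, 274 high. Origin: bottom centre of its front face; x points front to back, y along the front, z up. The front faces its -x, roughly the robot's -y (right). Below, a block 110 mm high holds the two supports; above it the closed flap leans back 0.21 rad from vertical. The top board (258 to 274 mm high) begins 55 mm behind the front face.
- near_support (a joint): How far the support nearer the robot (cabinet y = +110 mm) is pulled out along the cabinet's -x: 0 fully in, 0.130 m fully out (end stop). A light wood bar 24 mm wide, 30 mm high, top at height 110 mm; slides with 2 N friction and stays where it is left. Starts up to 30 mm out.
- far_support (a joint): The same for the support farther from the robot (cabinet y = -110 mm): 0 fully in, 0.130 m fully out.
- near_support_knob (a point): Centre of the near support's steel ball knob, 30 mm in diameter, 90 mm above the worktop, 50 mm in front of the cabinet's front face when fully in (44 mm in front of the bar's own end, on a neck 12 mm thick). It can be pinched from above, fingers closing along the cabinet's y.
- far_support_knob (a point): Centre of the far support's ball knob, of the same size.
- flap (a joint): Opening angle of the drop-front flap about its lower edge: 0 closed (leaning back 0.21 rad), 0.21 upright, 1.78 level and resting on the supports. It falls freely once past upright (almost no hinge friction, 0.7 kg), and sinks below level if the supports are not out.
- flap_hinge (a point): Middle of the flap's hinge axis: in the cabinet's frame at (0, 0, 110 mm); the axis runs along the cabinet's y. The flap is a panel 270 mm wide, 160 mm from hinge to free edge, 14 mm thick; level, its upper face lies 124 mm above the worktop.
- flap_bar (a point): Middle of the flap's handle: round steel bar, 12 mm thick, 100 mm long, parallel to the hinge, on two end posts 40 mm beyond the panel's free edge. Axis 200 mm from the hinge along the panel, 7 mm to its inner side; closed: 304 mm high, 49 mm behind the front face; level: 117 mm high, 200 mm in front of it. It can turn between fingers that point down and close along the cabinet's x.
- flap_spot (a point): Centre of the upper face of the flap as it will be when level: fixed to the cabinet at (-80, 0, 124 mm) in its frame, axes as the cabinet's.
- pot: Steel sugar pot with a domed lid fixed on it, 114 mm in diameter, 122 mm high, foot 88 mm in diameter, about 0.5 kg. Origin: centre of its underside. It stands on the worktop to the robot's right, in one of two places (the bowl is in the other).
- pot_knob (a point): Middle of the pot's lid knob, a cylinder 28 mm in diameter, 109 mm above the pot's underside; the knob's head spans 95 to 122 mm. Grasp it from above.
- bowl: Blue ceramic bowl, 120 mm in diameter, 65 mm high; bystander. Origin: centre of its underside.
- tumbler: Glass tumbler, 60 mm in diameter, 100 mm high; bystander, behind the pot and the bowl. Origin: centre of its underside.
- ramekin: White ceramic ramekin, 70 mm in diameter, 40 mm high, standing in front of the cabinet between the supports; bystander, it stays under the lowered flap. Origin: centre of its underside.
- flask: Tall steel drinking bottle, 68 mm in diameter, 250 mm high; bystander behind the cabinet. Origin: centre of its underside.
- jar: Small glass jar with a steel cap, 44 mm in diameter, 80 mm high; bystander. Origin: centre of its underside.
- spatula: Kitchen spatula, 180 mm long, lying flat along its own x axis; bystander. Origin: middle of its length, on the worktop.
Things that resemble listed ones, but are neither listed nor needed, are in the scene too. What is shaped like the pot but turquoise is not meant.

How it is judged:
By the outcome, as a careful person would: the job done as asked, in the order asked, and still so for the second after the job is handed in, with the robot touching nothing.
It also fails if it takes over 72 s, if anything falls off the work surface, if the arm or the gripper's body presses on something with over 40 N, if the wrist force passes 120 N, or if a joint passes its speed limit or range.

## Working session

There is one attempt and no reset: what is moved stays moved. The work goes in short steps, each a Python script; the robot and the scene stay as the last script left them, time stands still between calls to the robot, and variables do not carry over. Pictures are saved under pics/ and viewed, at most 10 in all, crops included, and the job is handed in when it is done.

```bash
ls; mkdir -p pics; cat > h.py <<'E'
import numpy as np, cv2
from bench import *
def ray(c,u,v):
    K=c["intrinsics"];p=np.array([(u-K[0,2])/K[0,0],(v-K[1,2])/K[1,1]],float)
    q=p.copy()
    for _ in range(20): q=p/(1+c["k1"]*(q@q))
    return np.array([q[0],q[1],1.])
def unproj(c,u,v,z=None):
    z=c["range_z"][int(round(v)),int(round(u))] if z is None else z
    return c["R"].T@(ray(c,u,v)*z-c["t"])
def cloud(c,m):
    vs,us=np.nonzero(m&(c["range_z"]>0))
    return np.array([unproj(c,u,v) for u,v in zip(us,vs)])
def proj(c,X):
    p=c["R"]@np.asarray(X)+c["t"];p=p[:2]/p[2];p=p*(1+c["k1"]*(p@p));K=c["intrinsics"]
    return K[0,0]*p[0]+K[0,2],K[1,1]*p[1]+K[1,2]
E
python3 - <<'E'
from h import *
np.set_printoptions(precision=3,suppress=True)
C={}
for n in("side","top"):
    c=capture(n);C[n]=c;cv2.imwrite(f"pics/{n}0.png",c["image"]);print(n,"cam at",-c["R"].T@c["t"])
    for q in("cabinet","near_support_knob","far_support_knob","flap_bar","pot","pot_knob","bowl","tumbler","ramekin","flask","jar","spatula"):
        for d in spot_in(n,q)[:3]:
            print(n,q,round(d["conf"],2),np.round(d["xy"]),unproj(c,*d["xy"]))
np.save("pics/c.npy",C,allow_pickle=True)
E
```

```text
pics
side cam at [ 1.612 -0.14   1.035]
side cabinet 0.74 [321. 178.] [0.694 0.186 0.263]
side cabinet 0.26 [168. 232.] [ 0.653 -0.291  0.075]
side near_support_knob 0.52 [274. 176.] [0.338 0.115 0.003]
side near_support_knob 0.3 [166. 233.] [ 0.652 -0.296  0.072]
side far_support_knob 0.6 [289. 210.] [0.582 0.122 0.039]
side far_support_knob 0.45 [301. 167.] [0.568 0.159 0.214]
side flap_bar 0.65 [300. 166.] [0.556 0.158 0.209]
side pot 0.81 [166. 232.] [ 0.651 -0.295  0.075]
side pot 0.66 [210. 226.] [ 0.65  -0.156  0.077]
side pot 0.5 [177. 193.] [ 0.4   -0.267  0.021]
side pot_knob 0.88 [168. 235.] [ 0.663 -0.291  0.073]
side pot_knob 0.85 [210. 224.] [ 0.641 -0.153  0.076]
side pot_knob 0.78 [235. 267.] [ 0.83  -0.096  0.077]
side bowl 0.26 [320. 179.] [0.693 0.182 0.261]
side tumbler 0.68 [128. 212.] [ 0.545 -0.424  0.084]
side ramekin 0.89 [269. 208.] [0.522 0.062 0.005]
side jar 0.92 [191. 257.] [ 0.754 -0.223  0.059]
side spatula 0.96 [230. 185.] [ 0.366 -0.064  0.002]
side spatula 0.22 [190. 256.] [ 0.757 -0.224  0.069]
top cam at [0.415 0.035 1.52 ]
top cabinet 0.68 [192. 212.] [0.531 0.221 0.271]
top near_support_knob 0.42 [233. 245.] [0.436 0.105 0.096]
top flap_bar 0.81 [214. 210.] [0.54 0.16 0.23]
top flap_bar 0.49 [280. 265.] [ 0.365 -0.06   0.003]
top pot 0.83 [307. 194.] [ 0.61  -0.148  0.099]
top pot 0.8 [351. 194.] [ 0.609 -0.298  0.119]
top pot 0.68 [291. 143.] [ 0.792 -0.096  0.094]
top pot_knob 0.76 [287. 145.] [ 0.785 -0.083  0.088]
top pot_knob 0.63 [308. 193.] [ 0.612 -0.15   0.12 ]
top pot_knob 0.62 [348. 194.] [ 0.613 -0.293  0.083]
top bowl 0.86 [341. 245.] [ 0.437 -0.281  0.007]
top bowl 0.73 [212. 213.] [0.53  0.163 0.247]
top tumbler 0.51 [385. 218.] [ 0.535 -0.45   0.006]
top ramekin 0.63 [249. 215.] [0.546 0.052 0.004]
top flask 0.9 [126. 207.] [0.556 0.457 0.169]
top jar 0.64 [325. 160.] [ 0.734 -0.216  0.08 ]
top spatula 0.91 [280. 266.] [ 0.362 -0.06   0.002]
```

```bash
python3 - <<'E'
import cv2
t=cv2.imread("pics/top0.png");cv2.imwrite("pics/t1.png",cv2.resize(t[90:300,110:410],(800,560),interpolation=cv2.INTER_CUBIC))
t=cv2.imread("pics/side0.png");cv2.imwrite("pics/s1.png",cv2.resize(t[100:300,100:380],(800,571),interpolation=cv2.INTER_CUBIC))
E
```

```text
(no output)
```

View pics/t1.png

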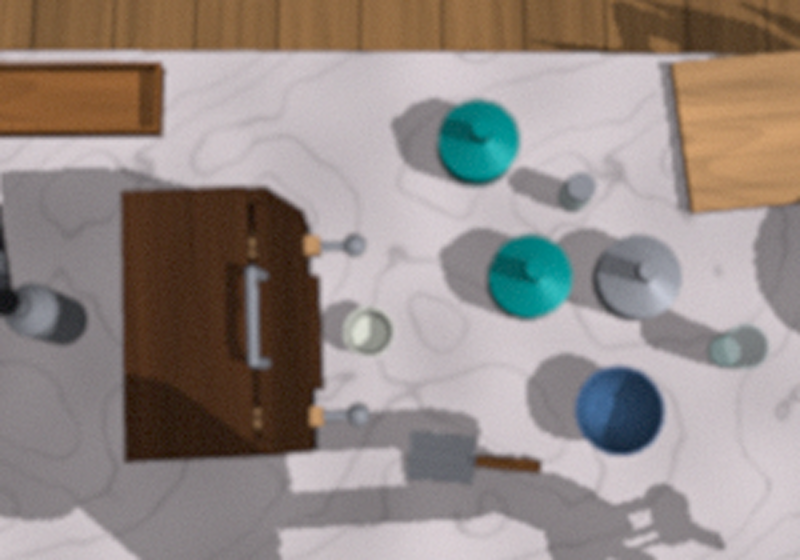

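View pics/s1.png

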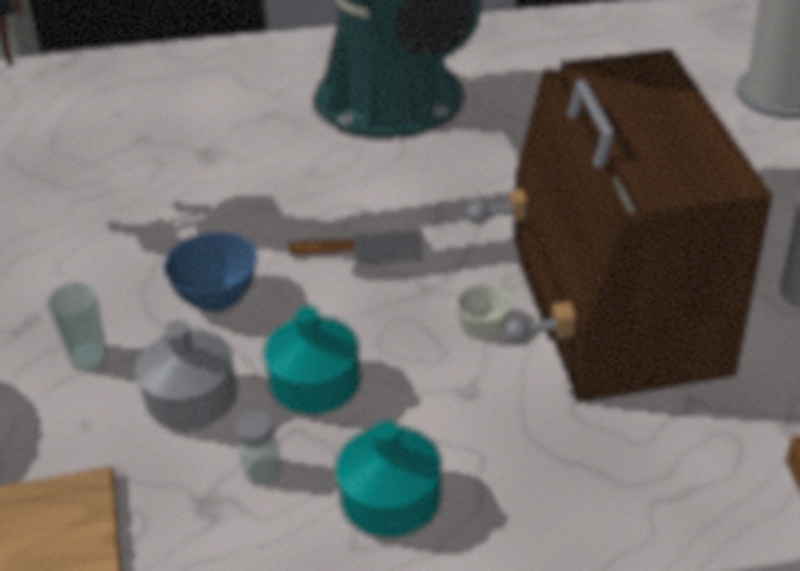

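The top view shows the cabinet with the far knob at about px (243,181), the near knob at (244,245) and the handle bar at (207,209). The steel pot is at (350,193), the turquoise ones are at (309,193) and (289,143), and the bowl is at (342,244). The side view agrees. Next I'll measure the cabinet pose.

```bash
python3 - <<'E'
from h import *
from scipy.optimize import minimize
np.set_printoptions(precision=4,suppress=True)
C=np.load("pics/c.npy",allow_pickle=True).item()
c=C["top"]
m=np.zeros((384,512),bool);m[140:280,140:260]=1
P=cloud(c,m)
top=P[(abs(P[:,2]-.274)<.012)&(P[:,1]<.37)]
print(len(top),np.median(top[:,2]),top.min(0),top.max(0))
r=cv2.minAreaRect((top[:,:2]*1000).astype(np.float32));print("rect",r)
# yaw fit: image-mask rendering alternative: edges of dark region intersected with z=.274
back=[];sidel=[];
g=c["image"].astype(int).sum(2)
cv2.imwrite("pics/t2.png",cv2.resize(c["image"][150:280,140:260],(720,780),interpolation=cv2.INTER_CUBIC)[:600])
# silhouettes
for n in("top","side"):
    capture(n)
    for q in("cabinet","near_support_knob","far_support_knob","flap_bar","pot","pot_knob"):
        for d in silhouettes(n,q)[:3]:
            R=d["region"];v,u=np.nonzero(R);print(n,q,round(d["conf"],2),d["xy"],R.sum(),u.min(),u.max(),v.min(),v.max())
            if q=="cabinet" and d["conf"]>.5: np.save(f"pics/cab_{n}.npy",R)
def onplane(c,u,v,z):
    o=-c["R"].T@c["t"];d=c["R"].T@ray(c,u,v);return o+d*(z-o[2])/d[2]
print("knobs top",onplane(c,242.8,181.5,.09),onplane(c,244.3,245.3,.09))
s=C["side"]; f=280/800
print("knobs side",onplane(s,100+517*f,100+328*f,.09),onplane(s,100+478*f,100+210*f,.09))
print("pot top",onplane(c,110+644*.375,90+270*.375,.122), "side knob",onplane(s,100+180*f,100+336*f,.112))
print("bar top",onplane(c,110+256*.375,90+317*.375,.304),"ends",onplane(c,110+256*.375,90+270*.375,.304),onplane(c,110+256*.375,90+362*.375,.304))
for p in((122,192),(126,460)): print("cab back corner",onplane(c,110+p[0]*.375,90+p[1]*.375,.274))
E
```

```text
5247 0.2732941948519089 [0.38   0.1567 0.262 ] [0.6927 0.3409 0.2859]
rect ((535.9182739257812, 248.97305297851562), (309.1416015625, 171.45896911621094), 2.821566581726074)
top cabinet 0.95 [194.4, 212.0] 7587 154 247 160 262
top near_support_knob 0.41 [236.0, 242.7] 127 206 247 241 248
top far_support_knob 0.67 [236.5, 183.9] 157 224 247 177 186
top flap_bar 0.65 [213.1, 210.4] 1529 203 225 168 252
top pot 0.88 [291.0, 143.3] 779 274 303 128 160
top pot 0.72 [348.1, 194.1] 840 332 365 178 209
top pot 0.68 [308.8, 192.7] 801 292 324 177 209
top pot_knob 0.73 [346.1, 193.9] 783 332 364 179 208
top pot_knob 0.71 [289.4, 146.6] 840 273 304 127 160
top pot_knob 0.57 [306.8, 191.2] 836 292 324 177 209
side cabinet 0.63 [322.1, 175.2] 8561 264 369 118 240
side near_support_knob 0.63 [272.9, 172.0] 134 263 283 166 177
side near_support_knob 0.31 [320.4, 177.1] 8661 264 369 117 240
side far_support_knob 0.52 [290.0, 212.6] 126 277 299 207 218
side flap_bar 0.69 [299.0, 165.8] 1806 281 318 127 210
side pot 0.88 [207.5, 227.1] 1026 191 225 207 244
side pot 0.79 [233.1, 268.6] 1235 217 254 247 287
side pot 0.62 [168.1, 232.2] 1029 148 183 212 250
side pot_knob 0.83 [210.9, 225.7] 1021 192 225 207 244
side pot_knob 0.79 [237.2, 267.4] 1223 217 254 247 287
side pot_knob 0.73 [168.5, 232.7] 1075 148 183 212 250
knobs top [0.6547 0.074  0.09  ] [0.4336 0.0671 0.09  ]
knobs side [0.6494 0.0775 0.09  ] [0.4276 0.0717 0.09  ]
pot top [ 0.6175 -0.2985  0.122 ] side knob [ 0.6215 -0.3003  0.112 ]
bar top [0.5367 0.1758 0.304 ] ends [0.5891 0.1768 0.304 ] [0.4871 0.1748 0.304 ]
cab back corner [0.6835 0.337  0.274 ]
cab back corner [0.3787 0.3216 0.274 ]
```

```bash
cat >> h.py <<'E'
from scipy.spatial.transform import Rotation as Ro
YAW=np.deg2rad(92.85)
CX=np.array([np.cos(YAW),np.sin(YAW),0]);CY=np.array([-np.sin(YAW),np.cos(YAW),0]);O=np.array([.5395,.1285,0])
def cab(x,y,z): return O+CX*x+CY*y+np.array([0,0,z])
def down(y):
    z=np.array([0,0,-1.]);return Ro.from_matrix(np.c_[np.cross(y,z),y,z]).as_quat()
def best(p,y):
    o=[(abs(q[5]),down(s*y)) for s in(1,-1) if (q:=inverse_kinematics(p,down(s*y))) is not None]
    return min(o,key=lambda t:t[0])[1]
def tocab(p): d=np.asarray(p)-O;return np.round([d@CX,d@CY,d[2]],4)
E
cat > pull.py <<'E'
from h import *
import sys
np.set_printoptions(precision=4,suppress=True)
k=np.array(eval(sys.argv[1]))
q=best(k+[0,0,.1],CY); tz=np.array([0,0,-.019])
move_gripper(.056)
move_ptp(k+[0,0,.10],q)
servo_line(k+tz,rate=.12,contact_N=15) and print("contact!")
move_gripper(0)
print("gap",current_finger_gap(),"grip",current_grip_force(),"F",current_force(),"t",current_clock())
p0=np.array(current_position())
hit=servo_line(p0-CX*.145,rate=.07,contact_N=12)
p1=np.array(current_position())
print("hit",hit,tocab(p0),tocab(p1),"F",current_force(),"gap",current_finger_gap())
move_gripper(.056)
servo_line(p1+[0,0,.10],rate=.2)
print("t",current_clock())
E
python3 pull.py "[.652,.0757,.09]"
```

```text
gap 0.02828732830780201 grip 30.00022530555725 F [1.6825 0.1189 0.6755] t 7.2083
hit True [-0.0583 -0.1104  0.0714] [-0.1754 -0.1103  0.0713] F [0.5235 2.7304 4.6001] gap 0.02874416641969029
t 9.9917
```

```bash
python3 pull.py "[.4306,.0694,.09]"; python3 - <<'E'
from h import *
def onplane(c,u,v,z):
    o=-c["R"].T@c["t"];d=c["R"].T@ray(c,u,v);return o+d*(z-o[2])/d[2]
C={n:capture(n) for n in("top","side")}
np.save("pics/c2.npy",C,allow_pickle=True)
c=C["top"];im=cv2.resize(c["image"][160:275,200:320],None,fx=5,fy=5,interpolation=cv2.INTER_CUBIC)
cv2.imwrite("pics/t3.png",im)
for n in C:
    print(n,[np.round(proj(C[n],cab(-.18,y,.09)),1) for y in(-.11,.11)],[np.round(proj(C[n],cab(-.136,y,.11)),1) for y in(-.11,.11)])
E
```

```text
gap 0.028825510231805896 grip 29.999738037586212 F [ 5.8606  1.9697 -2.0154] t 12.9083
hit True [-0.0537  0.1096  0.0715] [-0.1757  0.1097  0.0714] F [0.5345 1.0536 2.493 ] gap 0.028677878138712982
t 15.7417
top [array([277.1, 180.6]), array([280.5, 244. ])] [array([264.7, 180.2]), array([267.8, 244.5])]
side [array([243.7, 221.2]), array([232.7, 179.2])] [array([257.1, 214.7]), array([244.5, 173.1])]
```

View pics/t3.png

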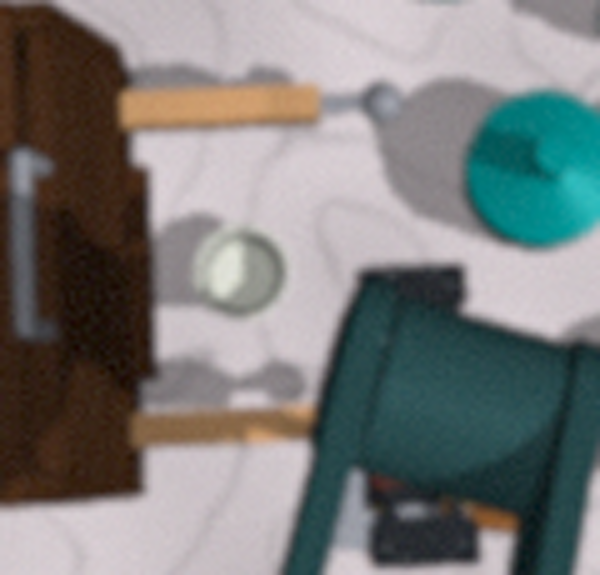

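Both supports are out: the far bar end is at px (264,181), the knob at (276,180), and both stopped at the same coordinate. Next I'll hover over the bar and measure it with the wrist camera.

```bash
python3 - <<'E'
from h import *
np.set_printoptions(precision=4,suppress=True)
b=cab(.049,0,.304);p=b+[0,0,.10];q=best(p,CX)
move_gripper(.05)
move_ptp(p,q)
print(current_position(),current_joint_pos(),current_clock())
c=capture("wrist");cv2.imwrite("pics/w1.png",c["image"])
print([np.round(proj(c,cab(.049,y,.304)),1) for y in(-.05,0,.05)])
m=np.ones((384,512),bool);m[:, ::2]=0
P=cloud(c,m);s=P[(P[:,2]>.288)&(P[:,2]<.33)]
Q=np.array([tocab(x) for x in s]);k=(abs(Q[:,1])<.045)&(abs(Q[:,0]-.049)<.03)
print(k.sum(),np.median(Q[k],0),np.percentile(Q[k],[5,50,95],axis=0))
print([ (d["conf"],d["xy"]) for d in spot_in("wrist","flap_bar")])
E
```

```text
[0.5366 0.1768 0.403 ] [ 0.1962  0.1993  1.3005 -0.0004  1.6435 -1.4227] 17.475
[array([257.4, 249. ]), array([257.4, 195.3]), array([257.4, 136.1])]
714 [0.052  0.0022 0.3083] [[ 0.0469 -0.0399  0.3049]
 [ 0.052   0.0022  0.3083]
 [ 0.0572  0.0408  0.3101]]
[(0.92, [244.4, 163.4])]
```

View pics/w1.png

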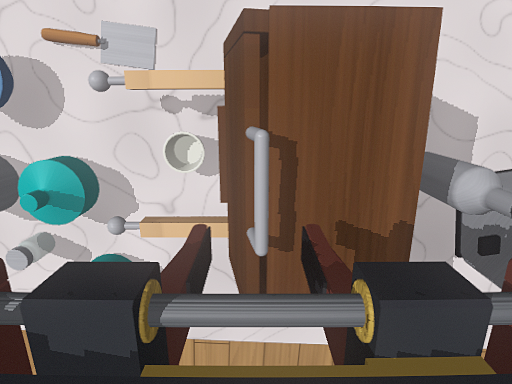

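The wrist view shows the bar vertical at column 262, rows 132–253. Depth puts it at cabinet x = 0.052, so the origin moves 3 mm along the cabinet's x, which matches the end-stop evidence. Now I'll open the flap.

```bash
sed -i 's/^def cab/O=O+.003*CX\ndef cab/' h.py; python3 - <<'E'
from h import *
np.set_printoptions(precision=3,suppress=True)
def bar(th):
    f=th-.21;return cab(-.2*np.sin(f)+.007*np.cos(f),0,.11+.2*np.cos(f)+.007*np.sin(f)-.019)
move_gripper(.036)
q=best(bar(0)+[0,0,.1],CX)
servo_line(bar(0)+[0,0,.095],q,rate=.1)
if servo_line(bar(0)+[0,0,.002],q,rate=.12,contact_N=10): print("contact",current_position())
move_gripper(0)
print("gap",current_finger_gap(),current_grip_force(),"F",current_force(),"t",current_clock())
for i,th in enumerate(np.linspace(0,1.78,21)[1:]):
    servo_line(bar(th)+[0,0,.002*(1-th/1.78)],rate=.10 if i<17 else .06)
    if i%3==1 or i>17:
        print(round(th,2),tocab(current_position()),"F",np.array(current_force()),"gap",round(current_finger_gap(),4))
    if np.linalg.norm(current_force())>50: print("STOP");break
print(current_clock())
c=capture("top");cv2.imwrite("pics/t4.png",cv2.resize(c["image"][140:290,140:340],None,fx=4,fy=4,interpolation=cv2.INTER_CUBIC))
c=capture("side");cv2.imwrite("pics/s4.png",cv2.resize(c["image"][100:280,150:390],(800,600),interpolation=cv2.INTER_CUBIC))
E
```

```text
gap 0.01123551256265496 30.000392496585846 F [-0.538  1.296  1.857] t 19.8583
0.18 [ 0.013 -0.     0.293] F [-1.107  1.451  6.009] gap 0.0112
0.44 [-0.04   0.     0.288] F [-0.377  0.264  0.806] gap 0.0111
0.71 [-0.09   0.     0.271] F [-2.085 -0.235 -0.563] gap 0.011
0.98 [-0.134  0.     0.24 ] F [-3.523 -2.444 -0.711] gap 0.011
1.25 [-0.168 -0.     0.2  ] F [-2.411 -0.621 -2.904] gap 0.0111
1.51 [-0.191 -0.     0.151] F [-1.131  1.564 -3.122] gap 0.0115
1.69 [-0.198 -0.     0.115] F [-0.167  5.147 -3.006] gap 0.0109
1.78 [-0.199 -0.001  0.1  ] F [-5.276  9.439 17.684] gap 0.0111
26.7333
```

View pics/s4.png

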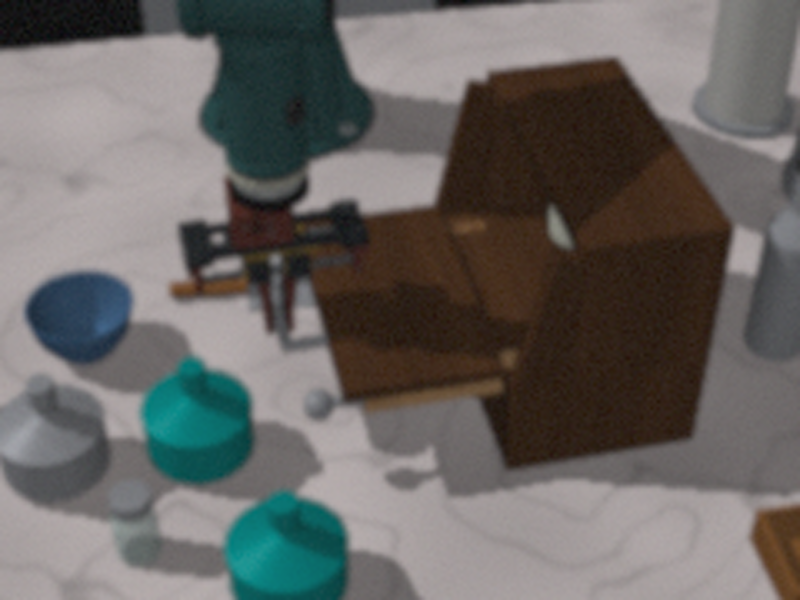

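The flap rests level on both supports, with an upward reaction of about 18 N at the end. I'll release it, then hover over the steel pot (crop (50,430)) and locate its knob.

```bash
python3 - <<'E'
from h import *
np.set_printoptions(precision=4,suppress=True)
move_gripper(.030)
p=np.array(current_position());servo_line(p+[0,0,.14],rate=.15)
k=np.array([.619,-.299,.25]);Y=np.array([1.,0,0])
q=best(k,Y)
move_gripper(.06)
move_ptp(k,q);print(current_position(),current_clock(),current_joint_pos())
c=capture("wrist");cv2.imwrite("pics/w2.png",c["image"])
P=cloud(c,np.ones((384,512),bool));d=np.linalg.norm(P[:,:2]-k[:2],axis=1)
s=P[(d<.045)&(abs(P[:,2]-.122)<.008)]
print(len(s),s.mean(0),s.min(0),s.max(0),cv2.minEnclosingCircle((s[:,:2]*1000).astype(np.float32)))
print([np.round(proj(c,[.619,-.299,z])) for z in(.122,.09)])
E
```

```text
[ 0.6189 -0.2984  0.2499] 30.2917 [-0.5499  0.4654  1.2691  0.0004  1.4076 -0.5515]
669 [ 0.6177 -0.3042  0.1209] [ 0.6044 -0.3189  0.114 ] [ 0.6313 -0.2913  0.1234] ((617.9151611328125, -305.0611877441406), 13.981486320495605)
[array([256., 186.]), array([256., 179.])]
```

View pics/w2.png

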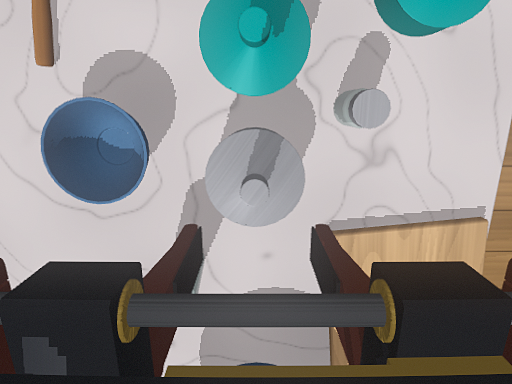

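Knob (255,190) is the steel pot, centred at (0.618,-0.3045). Now I'll grasp it and place it.

```bash
python3 - <<'E'
from h import *
np.set_printoptions(precision=4,suppress=True)
k=np.array([.618,-.3045,.0965])
q0=current_orientation()
servo_line(k+[0,0,.12],q0,rate=.15)
if servo_line(k,rate=.1,contact_N=8): print("contact",current_position())
f0=np.array(current_force());move_gripper(0)
print("gap",current_finger_gap(),current_grip_force(),current_position())
z0=current_position()[2]
servo_line(k+[0,0,.19],rate=.15)
print("lift",np.array(current_force())-f0,current_finger_gap(),current_clock())
g=cab(-.080,0,.124+z0)
a=best(g+[0,0,.07],CY)
servo_line(g+[0,0,.19-.124],a,rate=.18)
servo_line(g+[0,0,.012],rate=.12)
print("pre",current_force(),current_clock())
hit=servo_line(g+[0,0,-.006],rate=.02,contact_N=3)
print(hit,"dz",current_position()[2]-g[2],current_force(),current_finger_gap())
move_gripper(.05)
p=np.array(current_position());servo_line(p+[0,0,.14],rate=.15)
move_ptp([.45,-.30,.35],q0)
print(current_clock())
for n in("top","side"):
    c=capture(n);cv2.imwrite(f"pics/{n}5.png",cv2.resize(c["image"][100:295,120:380],(800,600),interpolation=cv2.INTER_CUBIC))
    if n=="top":
        P=cloud(c,np.ones((384,512),bool));Q=P[np.linalg.norm(P[:,:2]-g[:2],axis=1)<.08]
        kk=Q[Q[:,2]>.234];print("knob",tocab(kk.mean(0)),len(kk))
        fl=P[abs(P[:,2]-.124)<.012];T=np.array([tocab(x) for x in fl]);T=T[(T[:,0]>-.165)&(T[:,0]<-.02)&(abs(T[:,1])<.13)]
        A=np.c_[T[:,:2],np.ones(len(T))];print("flap plane",np.linalg.lstsq(A,T[:,2],rcond=None)[0])
E
```

```text
gap 0.027535234798573813 30.00034814933315 [ 0.6175 -0.3045  0.0966]
lift [-0.7634  1.0364 -6.0624] 0.02751539044475425 34.1
pre [ 0.1864 -0.0562 -4.8335] 36.875
True dz -0.00024033966314160327 [0.0493 0.0786 4.6795] 0.027209369101688745
40.5167
knob [-0.0791 -0.0027  0.2452] 67
flap plane [ 0.0012 -0.0019  0.1238]
```

View pics/top5.png

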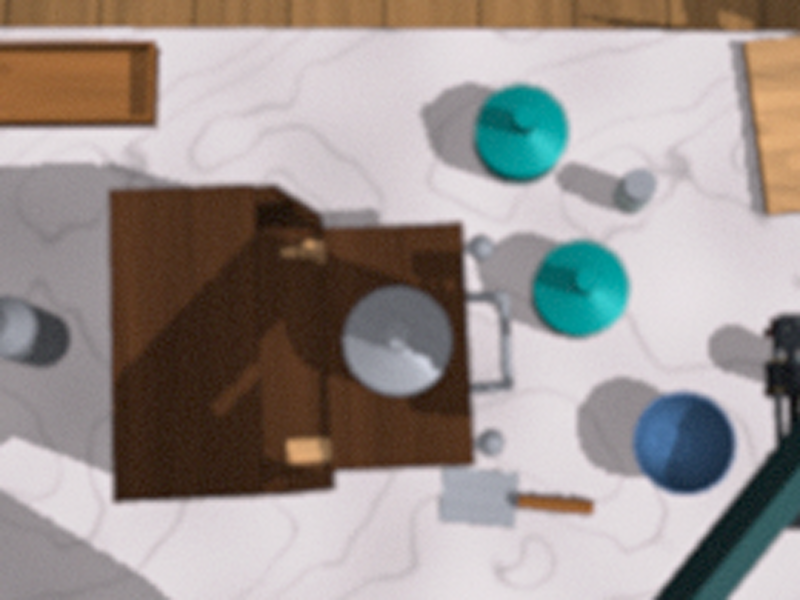

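View pics/side5.png

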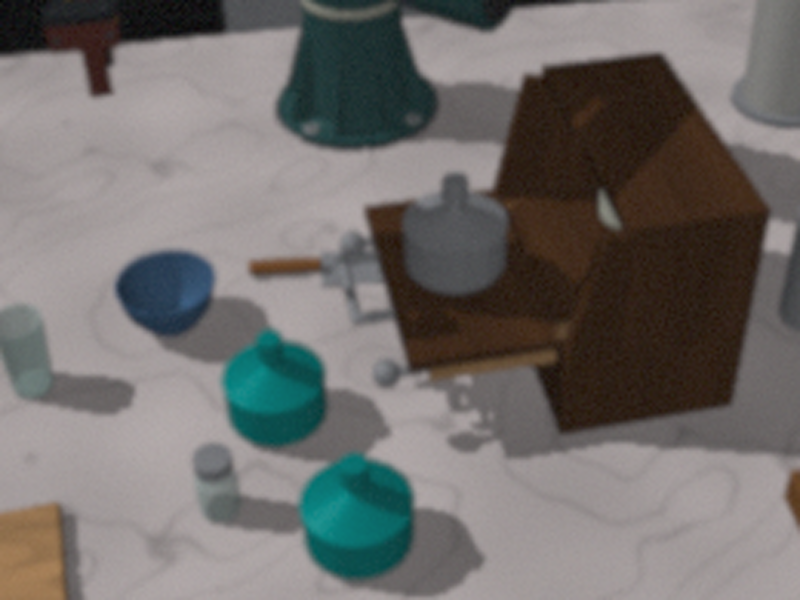

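The flap is level, with both knobs out. The steel pot stands upright at top-crop (397,340), well within the flap, and the bystanders haven't moved. I'll hand it in.

```bash
python3 -c "
from bench import *
print(close_job())"
```

```text
the job is handed in; nothing more can be done
None
```

I handed the job in with both supports pulled out, the flap lowered level onto them, and the steel pot standing upright near the middle of the flap; the bystanders I could see in the final pictures had not moved, and the clock read about 40.5 s of the 72 s allowed.

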